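Hold the topper clamp closed on the right spacer collar

TASK

A cake topper is being glued in the spring clamp: slip the middle-sized of the three brass collars (46 mm across) right down over the clamp's steel stop post and let go of it. Then push the black handle away so that the blue jaw closes snugly against that collar, resting on it with about 10 N beyond the spring and never forced past it, hold it so for a couple of seconds, and finish with the robot still holding the jaw closed. Leave the other two collars and everything else on the worktop where they are.

Things in the scene. Friction and masses are not known exactly. Their poses are not given: they have to be found in the camera images.
- clamp: Gluing clamp fixed to the worktop: plywood bed 200 (x) x 180 (y) mm, top 18 mm above the worktop; a red and white plaque on a wooden foot (cake topper, to 68 mm above the worktop) stands against the aluminium fence at its far left. Origin: centre of the bed's underside; +x is the way the jaw closes (roughly away from the robot), +y left, z up. Place and yaw vary.
- stop_post (a point): Upright steel stop post, 14 mm in diameter, 32 mm tall, top 6 mm tapered, at the bed's far right, free above. This point: the post's foot on its axis, on the bed's top, at clamp [0.035, -0.05, 0.018]. From the axis the topper begins 77 mm away towards clamp +y; the open jaw's face stands 56 mm away towards clamp -x.
- handle (a point): Top centre of the upright black round handle on the blue jaw, 22 mm in diameter; top 111 mm, jaw beneath it 48 mm above the worktop. Jaw open: at clamp [-0.062, 0, 0.111]; it moves with the jaw along clamp +x. It may be gripped or pushed from behind.
- jaw (a joint): Travel of the blue jaw along clamp +x, m: 0 open (as found), 0.055 end. A spring opens it: 4 N at 0, plus 160 N/m (9.6 N at 0.035). Its flat face (20 to 48 mm above the worktop) meets the 46 mm collar on the post at 0.035, the pad then touching the topper; with the 34 mm collar it would stop at 0.041 (topper crushed), with the 58 mm one at 0.029 (pad short of it).
- collar_small: The small one of three loose brass spacer collars that differ only in outside diameter: a plain ring 34 mm across, 25 mm tall, bore 18 mm, lying flat on the worktop with the bore upright. Origin: centre of its underside; z up along the bore.
- collar_medium: The middle-sized one (the right one) of three loose brass spacer collars that differ only in outside diameter: a plain ring 46 mm across, 25 mm tall, bore 18 mm, lying flat on the worktop with the bore upright. Origin: centre of its underside; z up along the bore.
- collar_large: The large one of three loose brass spacer collars that differ only in outside diameter: a plain ring 58 mm across, 25 mm tall, bore 18 mm, lying flat on the worktop with the bore upright. Origin: centre of its underside; z up along the bore.
- tape_roll: Bystander: brown roll of tape lying flat, 102 mm across, 24 mm high. Origin: centre of its underside.
- gel_pot_0: Bystander: small red pot with white cap, 45 mm across, 39 mm high. Origin: centre of its underside.
- gel_pot_1: Bystander: small green pot with white cap, 45 mm across, 39 mm high. Origin: centre of its underside.
- sprinkle_jar: Bystander: white sprinkle shaker jar, 72 mm across, 109 mm high. Origin: centre of its underside.
- gel_pot_2: Bystander: small yellow pot with white cap, 45 mm across, 39 mm high. Origin: centre of its underside.
Things that resemble listed ones, but are neither listed nor needed, are in the scene too. Leave any turquoise look-alike of the collar_medium alone.

How it is judged (in metres and radians):
On the way, in this order (a step that is already met when the one before it is completed fails the run):
1. the middle-sized collar stands fully down on the stop post, let go, with the jaw still open (horizontal distance between collar_medium and stop_post below 0.006 m and z of collar_medium in the frame of stop_post between -0.004 and 0.004 m and angle between collar_medium's own z axis and vertical below 0.1 rad and contact force between the fingers and collar_medium below 0.3 N and value of joint jaw below 0.01 m), for 0.2 s.
2. the jaw is held closed against the collar for a second (horizontal distance between collar_medium and stop_post below 0.006 m and z of collar_medium in the frame of stop_post between -0.004 and 0.004 m and angle between collar_medium's own z axis and vertical below 0.1 rad and value of joint jaw between 0.032 and 0.038 m and contact force between collar_medium and jaw between 1 and 25 N and contact force between any of the fingers, the arm and jaw above 2 N), for 1 s.
At the end, for the whole second after the job is handed in: The middle-sized collar is down on the stop post (within 6 mm of its axis, underside within 4 mm of the bed) and not touched by the fingers; the robot still presses the jaw (more than 2 N), which rests against the collar at a travel of 0.032 to 0.038 m with 1 to 25 N between jaw and collar (all of step 2 and contact force between the fingers and collar_medium below 0.3 N); the arm keeps its last pose, push and grip.
It fails at once if the jaw is pushed past the right collar's stop (topper crushed: travel over 0.039 m) (value of joint jaw above 0.039 m).
It fails at once if one of the other two collars is displaced by more than 25 mm (distance of any of collar_small, collar_large from where it was at the start of the episode above 0.025 m).
It fails at once if a bystander is displaced by more than 25 mm (distance of any of tape_roll, gel_pot_0, gel_pot_1, sprinkle_jar, gel_pot_2 from where it was at the start of the episode above 0.025 m).
It also fails if it takes over 59 s, if anything falls off the work surface, if the arm or the gripper's body presses on something with over 40 N, if the wrist force passes 120 N, or if a joint passes its speed limit or range.

ROBOT

A 7-joint arm with a two-finger parallel gripper is mounted at the origin on a cart in front of the work surface, level with it; the furniture and walls round the work are solid. World frame = base frame: x ahead of the robot, y to its left, z up, the work surface at z = 0. Lengths are in mm, angles in rad, forces in N, time in s.
With the tool pointing down it reaches from about 425 to 925 mm from the base axis. Payload 6.8 kg.
Tool frame: the origin (TCP) lies between the finger pads; the fingertips stand 17 mm ahead of it and the grasp point (between the pads) lies 2 mm behind it; z points along the fingers, y is the line along which they close (so a half turn about z gives the same grasp; the last joint's range is limited). The gripper opens to 88 mm and grips with 3 to 60 N. Pads are 20 mm wide; open, the fingers measure 115 mm over their backs; the gripper's body (75 mm by 178 mm) begins 61 mm behind the grasp point.
Start: joints at [1.215, 0.477, 0.022, 1.555, -0.011, 1.109, -0.083], TCP at [165.566, -654.396, 239.664] pointing down, gripper open.
Joint ranges: [-2.96, 2.96], [-0.34, 2.1], [-1.41, 1.46], [0.24, 2.44], [-1.37, 4.51], [0.17, 1.92], [-2.96, 2.96]. Speed limits (rad/s): [2.39, 2.39, 3.14, 3.14, 3.14, 3.14, 3.14].

INTERFACE

Orientations are given as a unit quaternion [x, y, z, w].
In Python, from rig import sense, get_image, calibration, hand_in gives the robot as it stands.
- The arm moves only by the tool drive_tool, never from a script. Its argument "series" is a list that holds one entry, the list of rows, each a list of 7 numbers: the shift along the tool's x, y, z in units of 25 mm (1.0 is 25 mm), then the turn, a rotation vector about the tool's x, y, z in units of 5 degrees (1.0 is 5 degrees), then the opening, from 0 (shut) to 1 (fully open). A call has 1 to 20 rows; each row shifts and turns the commanded pose from where the row before left it, along the tool's axes as they then stand; what a row does not reach is not made up. A row lasts 1/10 s, in which the tool goes at most 50 mm and 8.59 degrees, less where a joint would pass 70% of its speed; a pose out of reach is approached as far as the arm can. A call is refused whole if a number of a shift passes 1 or a number of a turn 1, either way. A call with a gripper value outside its range is refused whole. The fingers move at their own pace and stop on an object; "squeeze" is the grip in N (left out, the last holds). Time passes only in rows, so rows that do not move let the fingers close. It gives the time, the measured TCP pose, the force, the opening and the grip force at its end, in the units of the state.
- sense(): the state, without advancing time (a new reading comes with each control period).
- get_image(name): name is "side" or "top"; returns the picture (384x512x3 uint8, red, green, blue); there is no depth.
- calibration(name): a dict with "vertical_fov" (degrees; the focal length in pixels is half the picture's height over the tangent of half this angle, whatever the lens; pixels are square), "cx", "cy" (the principal point, pixels), "dist_coeffs" ([k1, k2, p1, p2, k3] as OpenCV has them; the pictures are not rectified), "rvec" (rotation vector, rad) and "tvec" (3), from world to camera coordinates, as OpenCV has them. Camera axes: x right, y down, z forward; pixel columns grow to the right and rows downward; lengths in mm; the calibration is good to about 2 mm. A picture is of the moment at which its call begins. calibration takes no time and is no camera call.
- hand_in(): hands the job in; it is judged then, once.
The state is a dict: "clock": time; "q": joint angles; "dq": joint speeds; "tau": joint torques, N m; "tool_pos": TCP position; "orientation": TCP orientation; "wrist_force": force on the tool from outside, world axes, zero at the start; "ft_torque": the same for the moment, N m; "opening": finger opening in mm; "grasp_force": force on a finger pad.
Only numpy, scipy, OpenCV 4.12 (cv2) and the standard library are available. Lean on these libraries where they do the work, as an engineer would, in place of code of your own. Each camera call takes 0.05 s, during which the arm holds its last target. There are 200 camera calls.

## Working session

There is one attempt and no reset: what is moved stays moved. The work goes in short steps, Python scripts to look and compute and a tool call to move; the robot and the scene stay as the last step left them, time stands still between calls to the robot, and variables do not carry over. Pictures are saved under pics/ and viewed, at most 10 in all, crops included, and the job is handed in when it is done.

Besides the shell and the picture viewer there is one more tool, called after "Call:" by a JSON object that holds its "name" and its "arguments". drive_tool: Moves the arm, as the interface text tells. Its arguments: {"type":"object","properties":{"series":{"type":"array","items":{"type":"array","items":{"type":"array","items":{"type":"number"}}}},"squeeze":{"type":"number"}},"required":["series"]}

```bash
mkdir -p pics; cat > h.py <<'E'
import numpy as np, cv2
from rig import sense,get_image,calibration,hand_in
def cam(n):
    c=calibration(n);f=192/np.tan(np.radians(c["vertical_fov"])/2)
    K=np.array([[f,0,c["cx"]],[0,f,c["cy"]],[0,0,1]]);R=cv2.Rodrigues(np.array(c["rvec"],float))[0]
    return K,np.array(c["dist_coeffs"],float),R,np.array(c["tvec"],float).ravel()
def ray(n,uv,z):
    K,d,R,t=cam(n);p=cv2.undistortPoints(np.array(uv,float).reshape(-1,1,2),K,d).reshape(-1,2)
    D=np.c_[p,np.ones(len(p))]@R;o=-R.T@t
    return o+D*((z-o[2])/D[:,2])[:,None]
def proj(n,P):
    K,d,R,t=cam(n);return cv2.projectPoints(np.array(P,float).reshape(-1,1,3),R,t,K,d)[0].reshape(-1,2)
def snap(n,f):
    im=get_image(n);cv2.imwrite(f"pics/{f}.png",im[:,:,::-1]);return im
E
python3 - <<'E'
from h import *
for n in("side","top"):
    im=snap(n,n+"0");K,d,R,t=cam(n);print(n,K[0,0],-R.T@t)
a=cv2.imread("pics/top0.png");cv2.imwrite("pics/top0b.png",cv2.resize(a,(800,600)))
a=cv2.imread("pics/side0.png");cv2.imwrite("pics/side0b.png",cv2.resize(a,(800,600)))
print(sense())
E
```

```text
side 485.60326430515113 [  380.29861557 -1430.79286409   615.63477392]
top 386.30780774947186 [ 448.94941925 -109.11066536 1078.26818363]
{'clock': 0.1, 'q': array([ 1.21492955,  0.47771225,  0.02236452,  1.55629426, -0.0114845 ,
        1.10928065, -0.08314542]), 'dq': array([-0.0003651 , -0.00230517,  0.00126118, -0.0022969 ,  0.00115817,
       -0.00102745, -0.00096789]), 'tau': array([ 4.02786027e-03, -5.84090924e+01,  1.53954450e+00, -2.73313969e+01,
       -5.42400917e-02,  1.30484928e-02,  8.60902696e-05]), 'tool_pos': array([ 165.39429358, -653.9246573 ,  238.8074478 ]), 'orientation': array([ 9.92338263e-01,  1.23548204e-01, -1.64103039e-04, -7.65623898e-04]), 'wrist_force': array([-0.78256769,  0.32223948,  0.47555109]), 'ft_torque': array([0.04122894, 0.01146142, 0.01248446]), 'grasp_force': 0.0, 'opening': 87.91701867191166}
```

View pics/top0b.png

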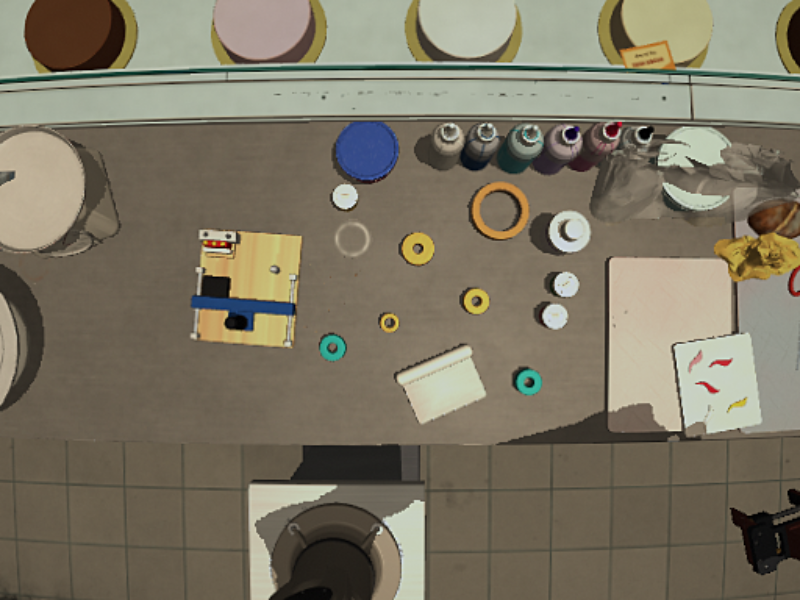

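View pics/side0b.png

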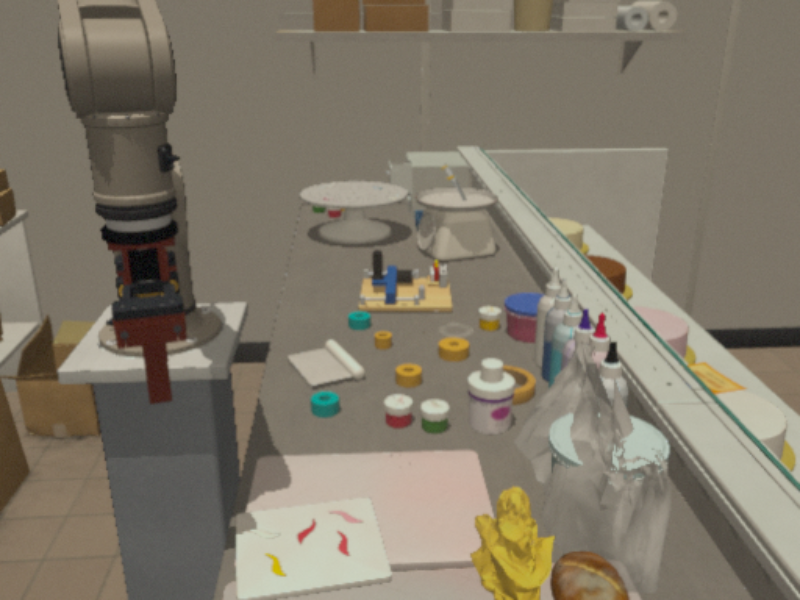

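The top view (800x600 coordinates) shows three brass rings: (417,249) largest, (476,301) middle and (389,322) smallest. There are also two turquoise look-alikes at (333,347) and (528,381). The clamp is at (247,290), its post at (274,269) and the black handle at (237,322). The brass ring at (476,301) fits the target; I'll confirm it by size and a crop.

```bash
python3 - <<'E'
from h import *
im=cv2.cvtColor(cv2.imread("pics/top0.png"),cv2.COLOR_BGR2HSV)
m=cv2.inRange(im,(18,120,120),(32,255,255))
cs,_=cv2.findContours(m,cv2.RETR_EXTERNAL,cv2.CHAIN_APPROX_NONE)
for c in cs:
    x,y,w,h=cv2.boundingRect(c)
    if cv2.contourArea(c)<40 or not(230<x<330 and 140<y<220): continue
    P=ray("top",c.reshape(-1,2),25);(a,b),r=cv2.minEnclosingCircle(P[:,:2].astype(np.float32))
    print((x+w/2,y+h/2),"xy",a,b,"dia",2*r)
# clamp: bed corners at z=18, post top z=50, handle top z=111
m=cv2.inRange(im,(10,50,120),(32,200,255));m[:, :120]=0;m[:,200:]=0;m[:140]=0;m[230:]=0
m=cv2.morphologyEx(m,cv2.MORPH_CLOSE,np.ones((25,25)))
c=max(cv2.findContours(m,cv2.RETR_EXTERNAL,cv2.CHAIN_APPROX_NONE)[0],key=cv2.contourArea)
P=ray("top",c.reshape(-1,2),18)[:,:2].astype(np.float32);print("bed",cv2.minAreaRect(P))
a=cv2.imread("pics/top0.png")
A=cv2.resize(a[140:230,115:205],(600,600),interpolation=cv2.INTER_CUBIC)
cv2.imwrite("pics/clampc.png",A)
cv2.imwrite("pics/colc.png",cv2.resize(a[145:225,225:325],(750,600),interpolation=cv2.INTER_CUBIC))
E
```

```text
(249.5, 207.0) xy 440.21661376953125 -97.93205261230469 dia 32.36534118652344
(305.0, 193.0) xy 477.6875915527344 -250.28221130371094 dia 45.04369354248047
(267.5, 159.0) xy 570.5806884765625 -148.3826904296875 dia 56.433876037597656
bed ((496.28778076171875, 148.869140625), (237.4293670654297, 218.60189819335938), 0.02769511193037033)
```

View pics/clampc.png

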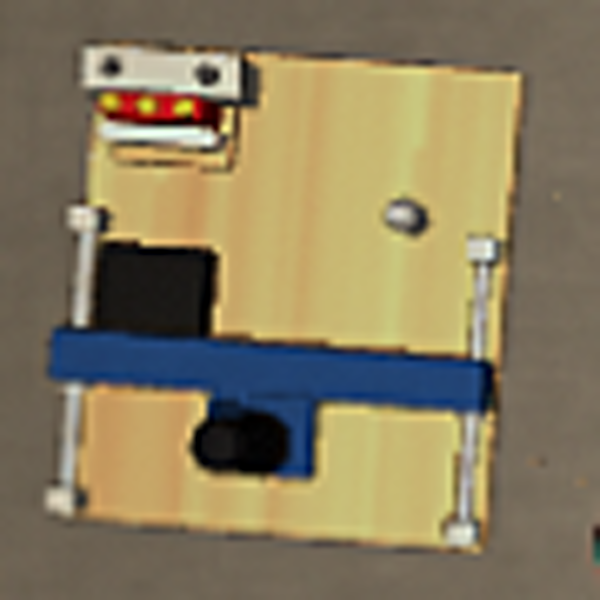

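View pics/colc.png

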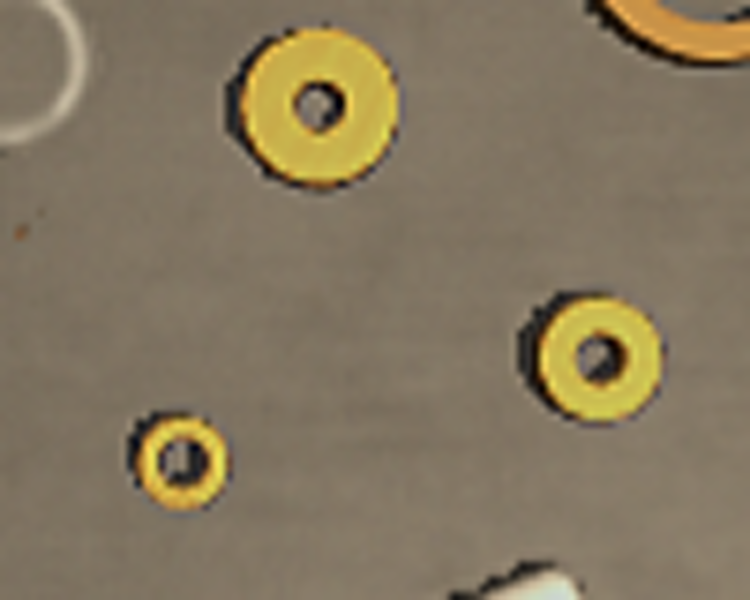

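The crops confirm three plain brass rings; the one at crop (600,358) is the middle one. It measures 45 mm, against 32 mm and 56 mm for the others. In the clamp crop the bed corners are at about (521,74) and (485,551), the post top at (400,212), and the handle top at (210,440).

```bash
python3 - <<'E'
from h import *
cv=lambda L:(np.array(L,float)+.5)/(600/90)-.5+np.array([115,140])
B=ray("top",cv([(521,74),(485,551),(70,515)]),18)[:,:2]
print("bed corners",B, "sizes",np.linalg.norm(B[0]-B[1]),np.linalg.norm(B[1]-B[2]))
e=B[0]-B[1];y1=np.arctan2(e[1],e[0]);e=B[2]-B[1];y2=np.arctan2(e[1],e[0])-np.pi/2
yaw=(y1+y2)/2;print("yaw",np.degrees([y1,y2]))
R=np.array([[np.cos(yaw),-np.sin(yaw)],[np.sin(yaw),np.cos(yaw)]])
loc=np.array([[.1,-.09],[-.1,-.09],[-.1,.09]])*1000
C=(B-loc@R.T).mean(0)
print("C",C,"post(bed)",C+R@[35,-50],"handle(bed)",C+R@[-62,0])
print("post direct top",ray("top",cv([(399,212)]),50),"handle direct",ray("top",cv([(208,440)]),111))
p=C+R@[35,-50]
for n in("top","side"):print(n,proj(n,[[*p,18],[*p,50],[*(C+R@[-62,0]),111]]))
print(((proj("top",[[*p,18],[*p,50],[*(C+R@[-62,0]),111]])-[115,140]+.5)*6.667-.5))
# medium collar from side view
im=cv2.cvtColor(cv2.imread("pics/side0.png"),cv2.COLOR_BGR2HSV)
m=cv2.inRange(im,(12,120,90),(32,255,255))
c=max([c for c in cv2.findContours(m,0,1)[0] if 240<c[:,0,0].mean()<280 and 228<c[:,0,1].mean()<250],key=cv2.contourArea)
print("side collar bbox",cv2.boundingRect(c),"pred centre",proj("side",[[477.7,-250.3,12.5],[477.7,-250.3,25]]))
a=cv2.imread("pics/side0.png");cv2.imwrite("pics/sc.png",cv2.resize(a[155:205,220:300],(800,500),interpolation=cv2.INTER_CUBIC))
E
```

```text
bed corners [[593.76310308  57.5103061 ]
 [396.20250277  71.80291046]
 [410.74116378 246.47524897]] sizes 198.07692782404794 175.2763489578976
yaw [-4.13787819 -4.75798417]
C [502.4617901  152.58736546] post(bed) [533.4787233  100.02359605] handle(bed) [440.64852024 157.3956572 ]
post direct top [[533.8780198 101.5878109  50.       ]] handle direct [[442.62444537 161.87708322 111.        ]]
top [[177.32740636 172.45865831]
 [175.00157182 171.52070325]
 [147.51448028 206.35826302]]
side [[268.98870285 191.58316602]
 [269.08390417 182.74135648]
 [240.65604853 160.89180465]]
[[418.37031822 219.23537497]
 [402.86397935 212.9820286 ]
 [219.60754003 445.24403955]]
side collar bbox (253, 233, 17, 15) pred centre [[260.89514812 240.4442949 ]
 [260.91289348 236.32267532]]
```

View pics/sc.png

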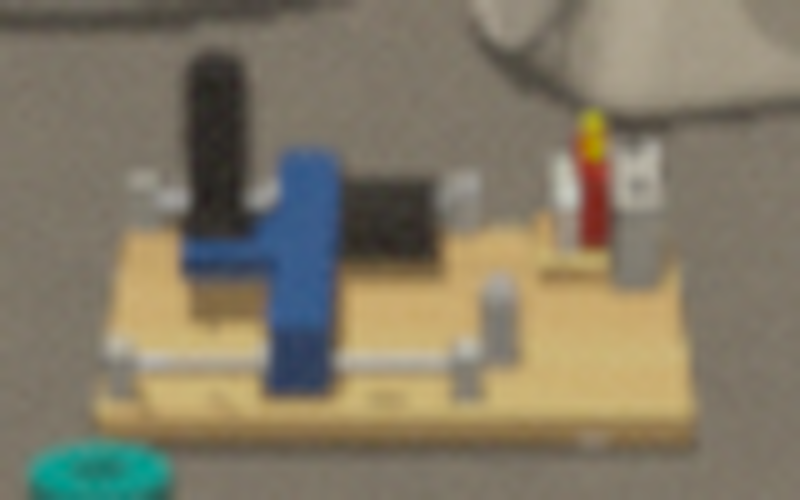

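Side and top views agree to about 3 mm. Post is at about (534.5, 101), clamp yaw about -4.4°, and collar at (478,-250). I'll move over the collar, then turn the gripper so the fingers straddle the collar about 25° off clamp x. That keeps them clear of the rod end, jaw and handle.

Call:
{"name": "drive_tool", "arguments": {"series": [[[0.945,-0.74,0.165,0,0,0,1],[0.945,-0.74,0.165,0,0,0,1],[0.945,-0.74,0.165,0,0,0,1],[0.945,-0.74,0.165,0,0,0,1],[0.945,-0.74,0.165,0,0,0,1],[0.945,-0.74,0.165,0,0,0,1],[0.945,-0.74,0.165,0,0,0,1],[0.945,-0.74,0.165,0,0,0,1],[0.945,-0.74,0.165,0,0,0,1],[0.945,-0.74,0.165,0,0,0,1],[0.945,-0.74,0.165,0,0,0,1],[0.945,-0.74,0.165,0,0,0,1],[0.945,-0.74,0.165,0,0,0,1],[0.945,-0.74,0.165,0,0,0,1],[0.945,-0.74,0.165,0,0,0,1],[0.945,-0.74,0.165,0,0,0,1],[0.945,-0.74,0.165,0,0,0,1]]]}}

```text
clock: 1.8
tool_pos: [478.1, -250.0, 169.1]
orientation: [0.992, 0.124, -0.0, -0.0]
wrist_force: [-0.3, -0.2, 0.4]
opening: 87.7
grasp_force: 0.0
```

Call:
{"name": "drive_tool", "arguments": {"series": [[[0,0,0,0,0,-0.964,1],[0,0,0,0,0,-0.964,1],[0,0,0,0,0,-0.964,1],[0,0,0,0,0,-0.964,1],[0,0,0,0,0,-0.964,1],[0,0,0,0,0,-0.964,1],[0,0,0,0,0,-0.964,1],[0,0,0,0,0,-0.964,1],[0,0,0,0,0,-0.964,1],[0,0,0,0,0,-0.964,1],[0,0,0,0,0,-0.964,1],[0,0,0,0,0,-0.964,1],[0,0,0,0,0,-0.964,1],[0,0,0,0,0,-0.964,1],[0,0,0,0,0,-0.964,1],[0,0,0,0,0,-0.964,1],[0,0,0,0,0,-0.964,1],[0,0,0,0,0,-0.964,1],[0,0,0,0,0,-0.964,1],[0,0,0,0,0,-0.964,1]]]}}

```text
clock: 3.8
tool_pos: [477.5, -251.0, 169.2]
orientation: [0.568, 0.823, -0.0, -0.0]
wrist_force: [0.0, -0.1, -0.9]
opening: 87.9
grasp_force: 0.0
```

```bash
cat >> h.py <<'E'
from scipy.spatial.transform import Rotation as Ro
def go(tgt,yang):
    """tool-axis shifts (25 mm units) and z turn (5 deg units) to target with tool y at yang deg"""
    s=sense();R=Ro.from_quat(s["orientation"]).as_matrix()
    y=np.degrees(np.arctan2(R[1,1],R[0,1]));p=s["tool_pos"]
    print("t",s["clock"],"pos",p.round(1),"yang",y.round(2),"tilt",np.degrees(np.arccos(-R[2,2])).round(2),"F",s["wrist_force"].round(1),"open",round(s["opening"],1),"g",round(s["grasp_force"],1))
    print("shift",(R.T@(np.array(tgt)-p)/25).round(3),"zturn",round(-((yang-y+180)%360-180)/5,3))
    print("q",s["q"].round(2))
E
python3 -c "
from h import *
go([478,-250.3,20],20.6)"
```

```text
t 3.8 pos [ 477.5 -251.   169.2] yang 20.79 tilt 0.04 F [ 0.  -0.1 -0.9] open 87.9 g 0.0
shift [0.014 0.031 5.969] zturn 0.039
q [ 0.79  0.39 -0.52  1.92  0.24  0.9   0.51]
```

Descend 149 mm and grip.

Call:
{"name": "drive_tool", "arguments": {"series": [[[0,0,0.8,0,0,0,1],[0.014,0.03,0.8,0,0,0,1],[0,0,0.8,0,0,0,1],[0,0,0.8,0,0,0,1],[0,0,0.8,0,0,0,1],[0,0,0.7,0,0,0,1],[0,0,0.5,0,0,0,1],[0,0,0.4,0,0,0,1],[0,0,0.36,0,0,0,1],[0,0,0,0,0,0,0.7],[0,0,0,0,0,0,0.5],[0,0,0,0,0,0,0.3],[0,0,0,0,0,0,0.3],[0,0,0,0,0,0,0.3],[0,0,0,0,0,0,0.3]]], "squeeze": 20}}

```text
clock: 5.3
tool_pos: [478.5, -250.6, 20.8]
orientation: [0.569, 0.822, -0.0, 0.0]
wrist_force: [-1.3, -0.1, 3.2]
opening: 44.8
grasp_force: 20.0
```

```bash
python3 -c "
from h import *
go([478,-250.3,20],20.6)"
```

```text
t 5.3 pos [ 478.5 -250.6   20.8] yang 20.59 tilt 0.03 F [-1.3 -0.1  3.2] open 44.8 g 20.0
shift [ 0.016 -0.015  0.033] zturn -0.002
q [ 0.69  0.6  -0.41  2.01  0.41  0.61  0.37]
```

Call:
{"name": "drive_tool", "arguments": {"series": [[[0,0,-0.6,0,0,0,0.3],[0,0,-0.9,0,0,0,0.3],[0,0,-0.95,0,0,0,0.3],[0,0,-0.95,0,0,0,0.3],[0,0,-0.9,0,0,0,0.3],[0,0,-0.9,0,0,0,0.3],[0.9,0.5,0,0,0,0,0.3],[0.95,0.54,0,0,0,0,0.3],[0.95,0.54,0,0,0,0,0.3],[0.95,0.54,0,0,0,0,0.3],[0.95,0.54,0,0,0,0,0.3],[0.95,0.54,0,0,0,0,0.3],[0.95,0.54,0,0,0,0,0.3],[0.95,0.54,0,0,0,0,0.3],[0.95,0.54,0,0,0,0,0.3],[0.95,0.54,0,0,0,0,0.3],[0.95,0.54,0,0,0,0,0.3],[0.95,0.54,0,0,0,0,0.3],[0.98,0.61,0,0,0,0,0.3]]]}}

```text
clock: 7.2
tool_pos: [534.8, 101.0, 151.5]
orientation: [0.569, 0.822, -0.0, 0.0]
wrist_force: [0.1, -0.2, -0.9]
opening: 45.0
grasp_force: 20.0
```

```bash
python3 -c "
from h import *
go([534.5,101,85],20.6)
snap('side','side1');snap('top','top1')
a=cv2.imread('pics/side1.png')[120:220,210:310];b=cv2.imread('pics/top1.png')[130:230,110:210]
f=lambda i:cv2.resize(i,(400,400),interpolation=cv2.INTER_CUBIC)
cv2.imwrite('pics/c1.png',np.hstack([f(a),f(b)]))"
```

```text
t 7.2 pos [534.8 101.  151.5] yang 20.59 tilt 0.03 F [ 0.1 -0.2 -0.9] open 45.0 g 20.0
shift [ 0.006 -0.012  2.661] zturn -0.002
q [ 0.18  0.44 -0.61  1.92  0.32  0.88 -0.23]
```

View pics/c1.png

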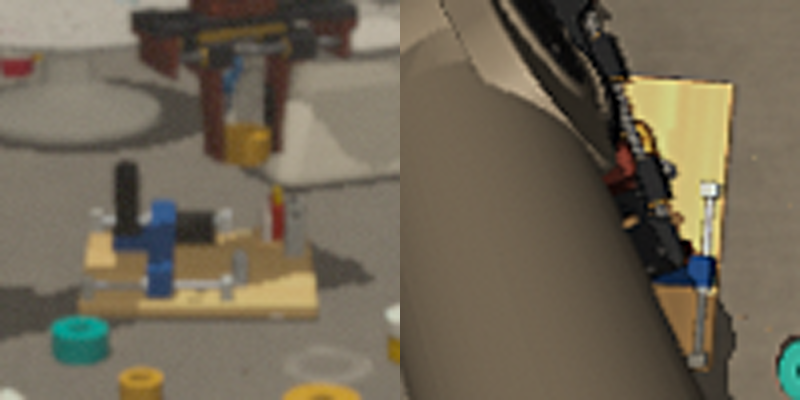

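The side crop shows the collar held level between the fingers at crop (247,145), with the post below at (239,262). The arm hides the top view. I'll compare the collar and post columns in the side view by projection.

```bash
python3 - <<'E'
from h import *
im=cv2.imread("pics/side1.png");h=cv2.cvtColor(im,cv2.COLOR_BGR2HSV)
m=cv2.inRange(h,(12,110,60),(32,255,255))
for c in cv2.findContours(m,0,1)[0]:
    x,y,w,hh=cv2.boundingRect(c)
    if 255<x<290 and 140<y<170 and w*hh>20: print("collar bbox",x,y,w,hh, 'centre',x+w/2-.5)
print("pred",proj("side",[[534.8,101,130.7],[534.8,101,155.7]]))
p=[534.5,101]
print("post pred",proj("side",[[*p,18],[*p,34],[*p,50]]))
z=cv2.imread("pics/side0.png")
for v in(184,186,188,190): print(v,h[v,264:277].tolist()if 0 else z[v,264:277].astype(int).mean(1).round().tolist(), z[v,264:277,0].tolist())
for v in(152,156,160): print(v,h[v,260:284,1].tolist())
E
```

```text
collar bbox 265 151 14 11 centre 271.5
pred [[269.69952105 159.766772  ]
 [269.78025833 152.50890773]]
post pred [[269.26029244 191.47172476]
 [269.30865041 187.06894142]
 [269.35739799 182.63437323]]
184 [160.0, 161.0, 159.0, 153.0, 145.0, 149.0, 149.0, 148.0, 153.0, 160.0, 159.0, 157.0, 157.0] [111, 112, 109, 112, 127, 141, 141, 127, 109, 112, 110, 107, 108]
186 [163.0, 163.0, 162.0, 152.0, 123.0, 119.0, 120.0, 127.0, 150.0, 161.0, 163.0, 161.0, 160.0] [114, 115, 112, 110, 104, 111, 111, 105, 108, 113, 113, 110, 109]
188 [164.0, 164.0, 169.0, 158.0, 129.0, 120.0, 119.0, 129.0, 151.0, 163.0, 167.0, 165.0, 166.0] [117, 123, 134, 126, 113, 113, 111, 107, 109, 113, 118, 116, 117]
190 [167.0, 154.0, 165.0, 156.0, 132.0, 121.0, 121.0, 122.0, 147.0, 165.0, 168.0, 166.0, 169.0] [143, 142, 158, 148, 123, 114, 113, 102, 105, 115, 122, 117, 120]
152 [60, 94, 120, 133, 116, 145, 154, 166, 171, 169, 173, 171, 183, 173, 160, 167, 159, 147, 101, 102, 75, 49, 45, 43]
156 [52, 94, 97, 156, 124, 142, 157, 156, 181, 167, 188, 178, 180, 183, 182, 174, 184, 155, 109, 109, 72, 49, 45, 44]
160 [45, 46, 54, 59, 66, 94, 119, 142, 163, 170, 160, 163, 171, 175, 150, 127, 95, 63, 47, 46, 45, 45, 42, 44]
```

Call:
{"name": "drive_tool", "arguments": {"series": [[[0,0,0.7,0,0,0,0.3],[0,0,0.8,0,0,0,0.3],[0,0,0.8,0,0,0,0.3],[0,0,0.5,0,0,0,0.3],[0,0,0.3,0,0,0,0.3],[0,0,0,0,0,0,0.3]]]}}

```text
clock: 7.9
tool_pos: [534.5, 99.7, 72.7]
orientation: [0.569, 0.822, -0.0, -0.0]
wrist_force: [-0.8, -0.2, -1.0]
opening: 44.7
grasp_force: 20.0
```

```bash
python3 -c "
from h import *
go([534.8,101,39.2],20.6)
snap('side','side2');b=snap('top','top2')
a=cv2.imread('pics/side2.png')[150:210,230:310];b=cv2.imread('pics/top2.png')[140:200,140:220]
f=lambda i:cv2.resize(i,(400,300),interpolation=cv2.INTER_CUBIC)
cv2.imwrite('pics/c2.png',np.hstack([f(a),f(b)]))
print('collar pred',proj('side',[[534.8,101,52],[534.8,101,77]]),proj('top',[[534.8,101,77]]))"
```

```text
t 7.9 pos [534.5  99.7  72.7] yang 20.58 tilt 0.07 F [-0.8 -0.2 -1. ] open 44.7 g 20.0
shift [0.045 0.029 1.339] zturn -0.004
q [ 0.13  0.55 -0.55  1.97  0.41  0.74 -0.3 ]
collar pred [[269.45204084 182.07564943]
 [269.52958121 175.07578939]] [[172.55936097 170.18106696]]
```

View pics/c2.png

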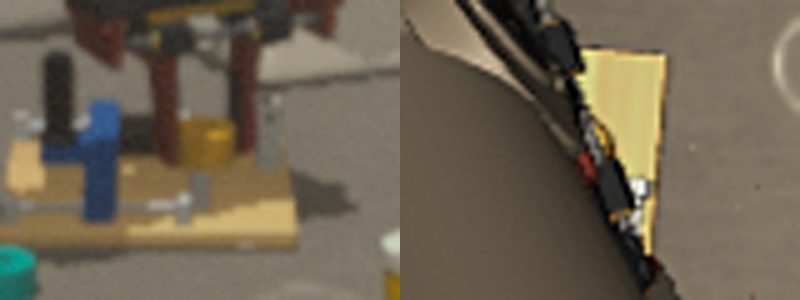

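The side crop shows the collar's right edge at crop x=234. Its left side is hidden by a finger. That puts its centre within about 1.5 mm of the post at x=201, so I'll lower it gently.

Call:
{"name": "drive_tool", "arguments": {"series": [[[0.04,0.03,0.1,0,0,0,0.3],[0,0,0.12,0,0,0,0.3],[0,0,0.12,0,0,0,0.3],[0,0,0.12,0,0,0,0.3],[0,0,0,0,0,0,0.3]]]}}

```text
clock: 8.5
tool_pos: [534.9, 101.2, 61.0]
orientation: [0.569, 0.822, -0.0, -0.0]
wrist_force: [-0.4, 1.1, -0.8]
opening: 44.8
grasp_force: 20.0
```

The post is in the bore, since the collar's underside is at 40 mm with no force. Continuing down.

Call:
{"name": "drive_tool", "arguments": {"series": [[[0,0,0.2,0,0,0,0.3],[0,0,0.2,0,0,0,0.3],[0,0,0.2,0,0,0,0.3],[0,0,0.16,0,0,0,0.3],[0,0,0.05,0,0,0,0.3],[0,0,0,0,0,0,0.3]]]}}

```text
clock: 9.1
tool_pos: [535.1, 101.3, 41.0]
orientation: [0.569, 0.822, -0.0, -0.0]
wrist_force: [-0.6, -0.3, -0.9]
opening: 44.5
grasp_force: 20.0
```

Call:
{"name": "drive_tool", "arguments": {"series": [[[0,0,0.05,0,0,0,0.3],[0,0,0,0,0,0,0.3],[0,0,0,0,0,0,0.58],[0,0,0,0,0,0,0.6],[0,0,0,0,0,0,0.6],[0,0,0,0,0,0,0.6],[0,0,-0.3,0,0,0,0.6],[0,0,-0.6,0,0,0,0.6],[0,0,-0.8,0,0,0,0.6],[0,0,-0.8,0,0,0,0.6],[0,0,-0.8,0,0,0,0.6],[0,0,-0.8,0,0,0,0.4],[0,0,-0.7,0,0,0,0.2],[0,0,0,0,0,0,0]]]}}

```text
clock: 10.5
tool_pos: [536.9, 102.0, 163.5]
orientation: [0.569, 0.822, 0.002, 0.002]
wrist_force: [0.5, 0.2, -0.2]
opening: 32.3
grasp_force: 0.0
```

```bash
python3 - <<'E'
from h import *
y=np.radians(-4.4);C=np.array([534.9,101.2])-np.array([[np.cos(y),-np.sin(y)],[np.sin(y),np.cos(y)]])@[35,-50]
ux=np.array([np.cos(y),np.sin(y)]);uy=np.array([-ux[1],ux[0]])
H=C-62*ux;print("handle",H)
P=H-45*ux;print("stage",P);go([*P,145],85.6)
snap('side','side3');a=cv2.imread('pics/side3.png')[140:215,220:320]
cv2.imwrite('pics/c3.png',cv2.resize(a,(800,600),interpolation=cv2.INTER_CUBIC))
E
```

```text
handle [442.02183444 158.49438334]
stage [397.15446059 161.94673961]
t 10.5 pos [536.9 102.  163.5] yang 20.6 tilt 0.32 F [ 0.5  0.2 -0.2] open 32.3 g 0.0
shift [ 4.211 -4.395  0.71 ] zturn -13.001
q [ 0.19  0.42 -0.62  1.91  0.31  0.9  -0.22]
```

View pics/c3.png

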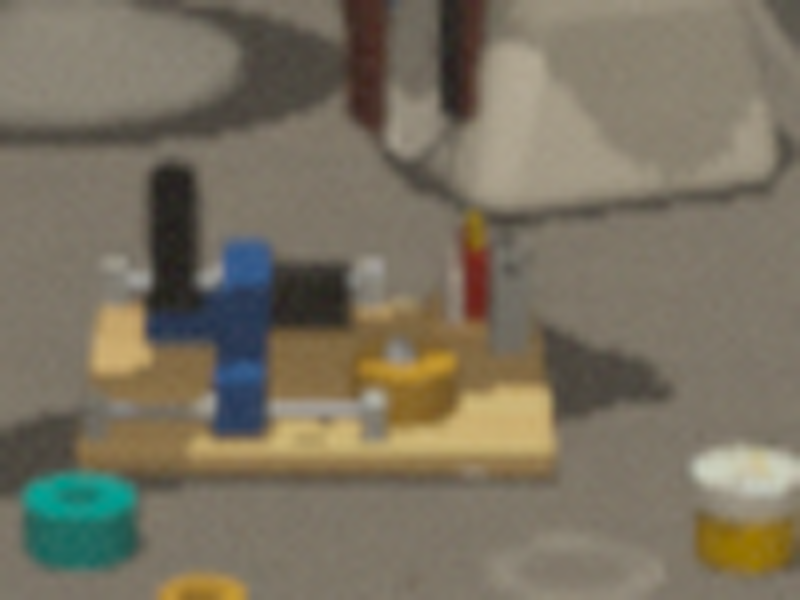

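The crop shows the collar seated flat on the bed with the post tip protruding at (400,350) and the jaw still open. Next I'll stage behind the handle with the fingers shut.

Call:
{"name": "drive_tool", "arguments": {"series": [[[0.668,-0.658,0.123,0,0,0,0],[0.668,-0.658,0.123,0,0,0,0],[0.668,-0.658,0.123,0,0,0,0],[0.668,-0.658,0.123,0,0,0,0],[0.668,-0.658,0.123,0,0,0,0],[0.668,-0.658,0.123,0,0,0,0],[0,0,0,0,0,-1,0],[0,0,0,0,0,-1,0],[0,0,0,0,0,-1,0],[0,0,0,0,0,-1,0],[0,0,0,0,0,-1,0],[0,0,0,0,0,-1,0],[0,0,0,0,0,-1,0],[0,0,0,0,0,-1,0],[0,0,0,0,0,-1,0],[0,0,0,0,0,-1,0],[0,0,0,0,0,-1,0],[0,0,0,0,0,-1,0],[0,0,0,0,0,-1,0],[0,0,0,0,0,0,0]]]}}

```text
clock: 12.55
tool_pos: [407.0, 160.1, 140.9]
orientation: [0.038, 0.999, -0.0, -0.001]
wrist_force: [0.0, 0.0, 0.7]
opening: 0.3
grasp_force: 0.0
```

```bash
python3 -c "
from h import *
go([409.1,161,78],85.6)"
```

```text
t 12.55 pos [407.  160.1 140.9] yang 85.64 tilt 0.08 F [0.  0.  0.7] open 0.3 g 0.0
shift [-0.083  0.043  2.518] zturn 0.008
q [ 0.28  0.36 -0.93  2.15  0.4   0.81  0.6 ]
```

Call:
{"name": "drive_tool", "arguments": {"series": [[[0,0.02,0.4,0,0,0,0],[0,0.02,0.5,0,0,0,0],[0,0,0.5,0,0,0,0],[0,0,0.5,0,0,0,0],[0,0,0.4,0,0,0,0],[0,0,0.2,0,0,0,0],[0,0,0,0,0,0,0]]]}}

```text
clock: 13.25
tool_pos: [407.2, 161.4, 78.3]
orientation: [0.038, 0.999, -0.0, -0.001]
wrist_force: [0.3, -0.4, 0.1]
opening: 0.4
grasp_force: 0.0
```

```bash
python3 -c "
from h import *
go([421,160,78],85.6)"
```

```text
t 13.25 pos [407.2 161.4  78.3] yang 85.62 tilt 0.08 F [ 0.3 -0.4  0.1] open 0.4 g 0.0
shift [-0.555 -0.013  0.011] zturn 0.004
q [ 0.18  0.47 -0.83  2.19  0.54  0.7   0.46]
```

Call:
{"name": "drive_tool", "arguments": {"series": [[[-0.2,0,0,0,0,0,0],[-0.16,0,0,0,0,0,0],[-0.12,0,0,0,0,0,0],[-0.12,0,0,0,0,0,0],[-0.12,0,0,0,0,0,0],[0,0,0,0,0,0,0]]]}}

```text
clock: 13.85
tool_pos: [425.3, 160.3, 79.2]
orientation: [0.038, 0.999, 0.0, -0.0]
wrist_force: [-4.7, 1.5, 3.3]
opening: 0.4
grasp_force: 2.5
```

Contact is made and the spring is felt. Advancing 24 mm.

Call:
{"name": "drive_tool", "arguments": {"series": [[[-0.12,0,0,0,0,0,0],[-0.12,0,0,0,0,0,0],[-0.12,0,0,0,0,0,0],[-0.12,0,0,0,0,0,0],[-0.12,0,0,0,0,0,0],[-0.12,0,0,0,0,0,0],[-0.12,0,0,0,0,0,0],[-0.12,0,0,0,0,0,0],[0,0,0,0,0,0,0]]]}}

```text
clock: 14.75
tool_pos: [448.1, 158.5, 79.0]
orientation: [0.038, 0.999, -0.0, -0.001]
wrist_force: [-8.6, 0.6, 6.0]
opening: 0.4
grasp_force: 4.3
```

Call:
{"name": "drive_tool", "arguments": {"series": [[[-0.05,0,0,0,0,0,0],[-0.05,0,0,0,0,0,0],[-0.05,0,0,0,0,0,0],[-0.04,0,0,0,0,0,0],[0,0,0,0,0,0,0],[0,0,0,0,0,0,0]]]}}

```text
clock: 15.35
tool_pos: [452.3, 158.2, 79.0]
orientation: [0.038, 0.999, -0.0, -0.001]
wrist_force: [-8.4, 0.7, 7.1]
opening: 0.5
grasp_force: 4.6
```

Call:
{"name": "drive_tool", "arguments": {"series": [[[-0.04,0,0,0,0,0,0],[-0.04,0,0,0,0,0,0],[0,0,0,0,0,0,0],[0,0,0,0,0,0,0]]]}}

```text
clock: 15.75
tool_pos: [453.2, 158.1, 78.8]
orientation: [0.038, 0.999, -0.001, -0.002]
wrist_force: [-12.2, 1.3, 10.4]
opening: 0.5
grasp_force: 6.2
```

The jaw has met the collar, as the force is rising. Pressing on in small steps towards about 19–20 N.

Call:
{"name": "drive_tool", "arguments": {"series": [[[-0.03,0,0,0,0,0,0],[-0.03,0,0,0,0,0,0],[0,0,0,0,0,0,0],[0,0,0,0,0,0,0]]]}}

```text
clock: 16.15
tool_pos: [453.4, 158.2, 78.7]
orientation: [0.037, 0.999, -0.001, -0.003]
wrist_force: [-16.5, 1.8, 11.5]
opening: 0.3
grasp_force: 8.1
```

Call:
{"name": "drive_tool", "arguments": {"series": [[[-0.03,0,0,0,0,0,0],[0,0,0,0,0,0,0],[0,0,0,0,0,0,0],[0,0,0,0,0,0,0],[0,0,0,0,0,0,0],[0,0,0,0,0,0,0],[0,0,0,0,0,0,0],[0,0,0,0,0,0,0],[0,0,0,0,0,0,0],[0,0,0,0,0,0,0],[0,0,0,0,0,0,0],[0,0,0,0,0,0,0],[0,0,0,0,0,0,0],[0,0,0,0,0,0,0],[0,0,0,0,0,0,0]]]}}

```text
clock: 17.65
tool_pos: [453.4, 158.2, 78.6]
orientation: [0.037, 0.999, -0.001, -0.004]
wrist_force: [-18.0, 2.6, 12.6]
opening: 0.3
grasp_force: 9.1
```

```bash
python3 - <<'E'
from h import *
go([453,158,78],85.6)
snap('side','side4');a=cv2.imread('pics/side4.png')[140:215,220:320]
cv2.imwrite('pics/c4.png',cv2.resize(a,(800,600),interpolation=cv2.INTER_CUBIC))
E
```

```text
t 17.65 pos [453.4 158.2  78.6] yang 85.76 tilt 0.44 F [-18.    2.6  12.6] open 0.3 g 9.1
shift [ 0.017 -0.009  0.024] zturn 0.032
q [ 0.19  0.53 -0.81  2.1   0.56  0.75  0.53]
```

View pics/c4.png

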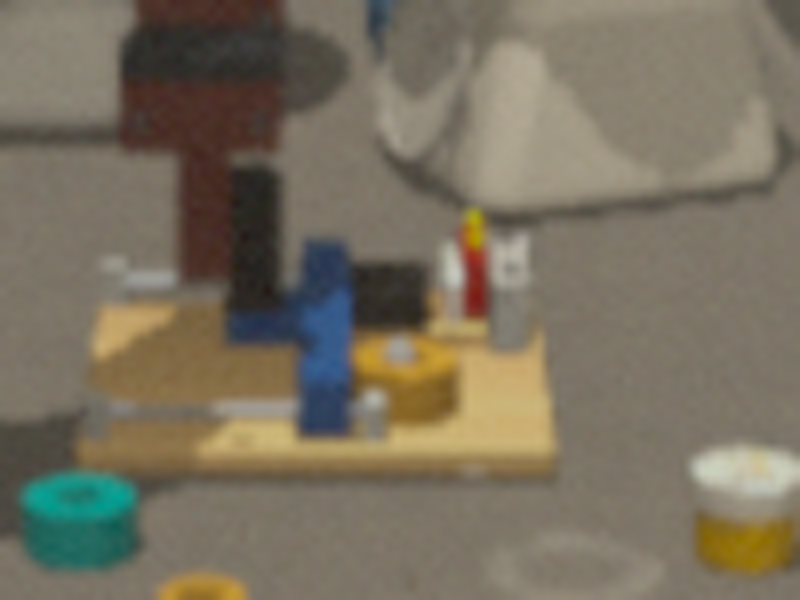

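The crop shows the jaw face against the seated collar at crop x≈352. The handle has moved about 10 px (roughly 34 mm), and the fingers press it from behind. One small nudge and a further hold, then I'll hand in.

Call:
{"name": "drive_tool", "arguments": {"series": [[[-0.02,0,0,0,0,0,0],[0,0,0,0,0,0,0],[0,0,0,0,0,0,0],[0,0,0,0,0,0,0],[0,0,0,0,0,0,0],[0,0,0,0,0,0,0],[0,0,0,0,0,0,0],[0,0,0,0,0,0,0],[0,0,0,0,0,0,0],[0,0,0,0,0,0,0],[0,0,0,0,0,0,0],[0,0,0,0,0,0,0],[0,0,0,0,0,0,0],[0,0,0,0,0,0,0],[0,0,0,0,0,0,0],[0,0,0,0,0,0,0],[0,0,0,0,0,0,0],[0,0,0,0,0,0,0],[0,0,0,0,0,0,0],[0,0,0,0,0,0,0]]]}}

```text
clock: 19.7
tool_pos: [453.5, 158.2, 78.6]
orientation: [0.037, 0.999, -0.001, -0.004]
wrist_force: [-19.2, 1.3, 14.3]
opening: 0.4
grasp_force: 9.9
```

```bash
python3 -c "
from h import *
go([453,158,78],85.6);print(hand_in())"
```

```text
t 19.7 pos [453.5 158.2  78.6] yang 85.77 tilt 0.48 F [-19.2   1.3  14.3] open 0.4 g 9.9
shift [ 0.02  -0.008  0.024] zturn 0.034
q [ 0.19  0.53 -0.81  2.1   0.56  0.75  0.53]
the job is handed in; nothing more can be done
None
```

I handed the job in at 19.7 s (the call returned no verdict): the middle-sized collar is down on the stop post and let go, and the robot is still holding the jaw closed on it at about 19 N, roughly 10 N beyond the spring.

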